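# Refit the rack's lift-out bar and hang up the ear defenders

## Task

Put the loose flanged bar back in the hanging rack: down the mouths of both slotted end plates with a flange outside each plate, and back along the slots until it drops home under the lips at both ends. Then hang the ear defenders on it, headband across the bar between the plates with one cup hanging on either side. Leave the other things on the bench where they are, and nothing knocked over.

Things in the scene. Friction and masses are not known exactly. Their poses are not given: they have to be found in the camera images.
- rack: Steel hanging rack, fixed: base plate 100 x 290 x 8 mm, two upright end plates 6 mm thick at y = +-130 mm (x -42 to +40 mm), each with the same L-shaped slot, empty at first. Origin: centre of the underside, on the bench; x from the slots' mouths to their back (about away from the robot), y from plate to plate. Between the plates nothing is higher than 35 mm. The bar slides easily on it.
- seat (a point): Rack point midway between the two seats, at the ends of the slots: where the middle of the bar's axis is when home, x = +16 mm, height 162 mm. The floor drops 3 mm there (to 154 mm, from x = 6 mm to the back wall at 25 mm), so the bar drops in when pushed 32 mm back from the mouths; at home it has 4 mm of play along x, 6 mm each way along y.
- mouth (a point): Rack point midway between the slots' mouths, at their top: x = -16 mm, height 190 mm. Each mouth is open at the top, 20 mm wide (x -26 to -6 mm), flared to 36 mm at the top, and goes straight down to a floor at 157 mm (bar axis there: 165 mm). From there the slot runs back (+x) under a lip (underside 177, top 198 mm) to the seat. The horn before the mouth is 190 mm high.
- bar: The rack's loose bar: round steel, 16 mm in diameter, 294 mm long, 0.3 to 0.55 kg, with a hexagonal flange 8 mm thick, 34 mm across flats, at each end (inner faces 278 mm apart; the rack's plates are 266 mm apart over their outsides, and the flanges go outside them). Origin: its middle, on the axis; y along it; ends alike. It starts on the bench on its flanges, axis 17 mm up.
- ear_defenders: Ear defenders, rigid, 0.2 to 0.35 kg: two black cups joined by an arched headband 22 mm wide (24 at the pad under its top). They start standing on the cups. Origin: underside, midway between the cups; z up through the top of the band, y from cup to cup, x along the band's width. 150 mm high, 157 mm over the cups; cups 64 mm wide (x), 80 mm high, cushions 74 mm apart.
- band_top (a point): Top of the headband's outside, 150 mm above the ear defenders' origin.
- band_under (a point): Underside of the headband's pad below its top, 137.5 mm above the ear defenders' origin: it rests on the bar, whose top at home is 170 mm up. The band with its pad is 14 mm thick here and nearly flat for 15 mm either side.
- oil_bottle: A bystander, not to be moved: blue oil bottle, 67 mm in diameter, 194 mm high, standing just beyond one end of the rack. Origin: centre of its underside.
- tape_measure: A bystander, not to be moved: yellow pocket tape measure, 35 x 76 x 62 mm, standing near the ear defenders. Origin: centre of its underside.
- set_up_block: A bystander, not to be moved: ground steel block, 35 x 50 x 40 mm, near the bar. Origin: centre of its underside.
- pliers: A bystander, not to be moved: blue-handled pliers, 57 x 197 x 13 mm, lying at the left. Origin: centre of the underside; y along them.
- hex_nut: A bystander, not to be moved: hexagon nut, 24 x 27 x 13 mm, lying near the bar. Origin: centre of the underside.
- bolt: A bystander, not to be moved: hexagon bolt, 18 x 58 x 16 mm, lying near the bar. Origin: centre of the underside; y along it.
- hammer: A bystander, not to be moved: ball-pein hammer, 98 x 284 x 31 mm, lying to the right. Origin: centre of the underside; y along the shaft.

How it is judged:
By the outcome, as a careful person would: the job done as asked, in the order asked, and still so for the second after the job is handed in, with the robot touching nothing.
It also fails if it takes over 72 s, if anything falls off the work surface, if the arm or the gripper's body presses on something with over 40 N, if the wrist force passes 120 N, or if a joint passes its speed limit or range.

## Robot

A 6-joint arm with a two-finger parallel gripper is mounted at the origin on a cart in front of the work surface, level with it; the furniture and walls round the work are solid. World frame = base frame: x ahead of the robot, y to its left, z up, the work surface at z = 0. Lengths are in m, angles in rad, forces in N, time in s.
With the tool pointing down it reaches from about 0.3 to 0.75 m from the base axis. Payload 8.5 kg.
Tool frame: the origin (TCP) lies at the very end of the fingers, on their centre line; the grasp point (between the pads) lies 19 mm behind it; x points along the fingers, y is the direction in which the jaws open and shut, and the axes are right-handed (so a half turn about x gives the same grasp; the last joint's range is limited). The gripper opens to 88 mm and grips with 3 to 60 N. Pads are 18 mm wide; open, the fingers measure 123 mm over their backs; the gripper's body (75 mm by 187 mm) begins 45 mm behind the grasp point.
Start: joints at [-1.322, 0.381, 1.297, -0, 1.464, -0.215], TCP at [0.246, -0.492, 0.239] pointing down, gripper open.
Joint ranges: [-3.11, 3.11], [-0.89, 2.33], [0.22, 2.48], [-1.42, 4.56], [0.17, 2.85], [-2.88, 2.88]. Speed limits (rad/s): [2.39, 2.39, 3.14, 3.14, 3.14, 3.14].

## Interface

Orientations are given as a rotation vector (axis times angle).
In Python, from plant import env gives the robot as it stands.
- The arm moves only by the tool servo_tool, never from a script. Its argument "series" is a list of rows, each an object with "slide": the shift along the tool's x, y, z in cm, a list of three; "turn": the turn about the tool's x in rad. In form: [{"slide": [tx, ty, tz], "turn": turn}, ...]. A call has 1 to 10 rows; each row shifts and turns the pose as measured when the row begins, along the tool's axes as they then stand; what a row does not reach is not made up. A row lasts 1/10 s, in which the tool goes at most 50 mm and 8.59 degrees, less where a joint would pass 70% of its speed; a pose out of reach is approached as far as the arm can. A call with a gripper value outside its range is refused whole. "claw" is the closure, from -1 (fully open) to 1 (shut), set as the call begins (left out, the last holds). The fingers move at their own pace and stop on an object; "force" is the grip in N (left out, the last holds). Time passes only in rows, so rows that do not move let the fingers close. It gives the time, the measured TCP pose, the force and the opening at its end, in the units of the state.
- env.get_obs(): the state, without advancing time (a new reading comes with each control period).
- env.grab_frame(name): name is "scene" or "top" or "wrist"; returns a dict with "image" (400x640x3 uint8, red, green, blue), "fov_y" (degrees; the focal length in pixels is half the picture's height over the tangent of half this angle, whatever the lens; pixels are square), "cx", "cy" (the principal point, pixels), "rvec" (rotation vector, rad) and "tvec" (3), from world to camera coordinates, as OpenCV has them. Camera axes: x right, y down, z forward; pixel columns grow to the right and rows downward; lengths in m; the calibration is good to about 2 mm. A picture is of the moment at which its call begins. There is no depth.
- env.job_done(): hands the job in, once; it reports no verdict.
Trained networks look in the newest picture that a camera, given by its name, has taken for a name from the list of things; names that differ only in an ending like _2 or _b are one class to them, and where a whole thing is asked for, a point or a joint stands for the part that bears it (a point fixed in the world has none). Each returns a list of dicts, best first, with "score" (0 to 1); they miss things now and then, are a little off and sometimes report something else, mostly with a low value. They report only what shows in the picture. A call takes as long as a camera call.
- env.spot_in(query, camera): "box" ([left, top, right, bottom] in pixels, round what is visible of it).
- env.silhouettes(query, camera): "mask" (400x640 bool, what is visible of it) and "box" ([left, top, right, bottom] in pixels, round what is visible of it).
The state is a dict: "time": time; "q": joint angles; "joint_vel": joint speeds; "joint_torque": joint torques, N m; "tcp_pos": TCP position; "tcp_rot": TCP orientation; "ft_force": force on the tool from outside, world axes, zero at the start; "ft_torque": the same for the moment, N m; "grip_width": opening from 0.0 (shut) to 1.0 (fully open).
Only numpy, scipy, OpenCV 4.12 (cv2) and the standard library are available. Lean on these libraries where they do the work, as an engineer would, in place of code of your own. Each camera call takes 0.05 s, during which the arm holds its last target. There are 200 camera calls.

## Working session

There is one attempt and no reset: what is moved stays moved. The work goes in short steps, Python scripts to look and compute and a tool call to move; the robot and the scene stay as the last step left them, time stands still between calls to the robot, and variables do not carry over. Pictures are saved under pics/ and viewed, about 8 in all and at most 12, crops included, and the job is handed in when it is done.

Besides the shell and the picture viewer there is one more tool, called after ">>>" as a command line: name --argument value ..., lists and objects as JSON in quotes. servo_tool: Moves the arm, as the interface text tells. Its arguments: {"type":"object","properties":{"series":{"type":"array","items":{"type":"object","properties":{"slide":{"type":"array","items":{"type":"number"}},"turn":{"type":"number"}}}},"claw":{"type":"number"},"force":{"type":"number"}},"required":["series"]}

```bash
ls; mkdir -p pics
cat > h.py <<'E'
import numpy as np, cv2
from plant import env
R=lambda v: cv2.Rodrigues(np.array(v,float))[0]
def cam(f):
    h=f["image"].shape[0]; fl=h/2/np.tan(np.radians(f["fov_y"])/2)
    return fl,f["cx"],f["cy"],R(f["rvec"]),np.array(f["tvec"],float)
def ray(f,uv,z):
    fl,cx,cy,r,t=cam(f); d=r.T@np.array([(uv[0]-cx)/fl,(uv[1]-cy)/fl,1]); o=-r.T@t
    return o+d*(z-o[2])/d[2]
def proj(f,P):
    fl,cx,cy,r,t=cam(f); c=(r@np.atleast_2d(P).T).T+t
    return np.c_[fl*c[:,0]/c[:,2]+cx, fl*c[:,1]/c[:,2]+cy]
def save(n,f,im=None):
    cv2.imwrite(f"pics/{n}.png",cv2.cvtColor(f["image"] if im is None else im,cv2.COLOR_RGB2BGR))
def st():
    o=env.get_obs(); r=R(o["tcp_rot"]); print("t",o["time"],"tcp",np.round(o["tcp_pos"],4),"\nR",np.round(r,3).tolist(),"F",np.round(o["ft_force"],1),"T",np.round(o["ft_torque"],2),"w",o["grip_width"],"q",np.round(o["q"],3)); return o
E
python3 - <<'E'
from h import *
st()
fs={}
for c in ("scene","top"):
    f=env.grab_frame(c); fs[c]=f; save(c+"1",f)
    print(c,"cam pos",np.round(-R(f["rvec"]).T@np.array(f["tvec"]),3),f["fov_y"],f["cx"],f["cy"])
    np.save(c,f,allow_pickle=True)
    for n in ["rack","bar","ear_defenders","oil_bottle","tape_measure","set_up_block","hex_nut","bolt","pliers","hammer"]:
        d=env.silhouettes(n,c)
        for k in d[:2]:
            m=k["mask"].astype(np.uint8); ys,xs=np.nonzero(m); 
            rr=cv2.minAreaRect(np.c_[xs,ys].astype(np.float32))
            print(n,round(k["score"],2),np.round(k["box"]),"world z0 of rect",[np.round(ray(f,p,0.017)[:2],3).tolist() for p in cv2.boxPoints(rr)])
im=np.vstack([fs["scene"]["image"],fs["top"]["image"]])
E
```

```text
pics
t 0.0 tcp [ 0.246  -0.4916  0.2382] 
R [[-0.0, 0.447, -0.894], [0.001, -0.894, -0.447], [-1.0, -0.001, -0.0]] F [ 0.3  0.  -0.3] T [-0.02  0.   -0.02] w 0.9990191876759406 q [-1.322  0.381  1.298 -0.     1.464 -0.215]
scene cam pos [-0.021 -1.078  0.984] 43.31987046753166 319.83141934674956 189.49654330923053
rack 0.77 [314. 142. 395. 242.] world z0 of rect [[0.541, 0.21], [0.841, 0.49], [0.895, -0.02], [0.632, -0.19]]
bar 0.65 [353. 298. 364. 312.] world z0 of rect [[0.461, -0.319], [0.484, -0.331], [0.463, -0.365], [0.441, -0.353]]
oil_bottle 0.82 [299. 133. 320. 169.] world z0 of rect [[0.725, 0.553], [0.793, 0.517], [0.672, 0.284], [0.612, 0.316]]
set_up_block 0.87 [346. 265. 368. 292.] world z0 of rect [[0.469, -0.251], [0.522, -0.205], [0.553, -0.27], [0.5, -0.312]]
hammer 0.58 [375. 288. 486. 336.] world z0 of rect [[0.467, -0.401], [0.535, -0.315], [0.757, -0.494], [0.677, -0.566]]
hammer 0.45 [316. 139. 395. 242.] world z0 of rect [[0.689, 0.382], [1.01, 0.486], [0.806, -0.13], [0.575, -0.165]]
top cam pos [0.286 0.007 1.541] 52.03642810064321 318.3240204617748 199.3470
[... 716 characters left out ...]
hex_nut 0.44 [269. 192. 286. 214.] world z0 of rect [[0.533, 0.184], [0.569, 0.151], [0.515, 0.095], [0.48, 0.127]]
bolt 0.57 [332. 218. 408. 243.] world z0 of rect [[0.401, -0.063], [0.48, -0.353], [0.45, -0.36], [0.371, -0.071]]
pliers 0.69 [172. 212. 226. 227.] world z0 of rect [[0.423, 0.525], [0.479, 0.525], [0.467, 0.332], [0.411, 0.333]]
pliers 0.29 [276. 139. 357. 185.] world z0 of rect [[0.724, 0.161], [0.773, -0.144], [0.629, -0.163], [0.582, 0.138]]
hammer 0.72 [400. 153. 462. 207.] world z0 of rect [[0.537, -0.314], [0.749, -0.495], [0.687, -0.565], [0.477, -0.384]]
hammer 0.37 [278. 142. 358. 185.] world z0 of rect [[0.712, 0.16], [0.765, -0.142], [0.63, -0.162], [0.579, 0.136]]
```

Run:
```python
from h import *
f=np.load("top.npy",allow_pickle=True).item(); g=np.load("scene.npy",allow_pickle=True).item()
a=cv2.resize(f["image"][125:255,160:480],(800,325),interpolation=cv2.INTER_CUBIC)
b=cv2.resize(g["image"][110:350,200:500],(344,275),interpolation=cv2.INTER_CUBIC)
save("top1z",f,a)
b=cv2.resize(g["image"][120:340,230:500],(736,600),interpolation=cv2.INTER_CUBIC); save("scene1z",g,b)
```

```text
(no output)
```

View pics/top1z.png

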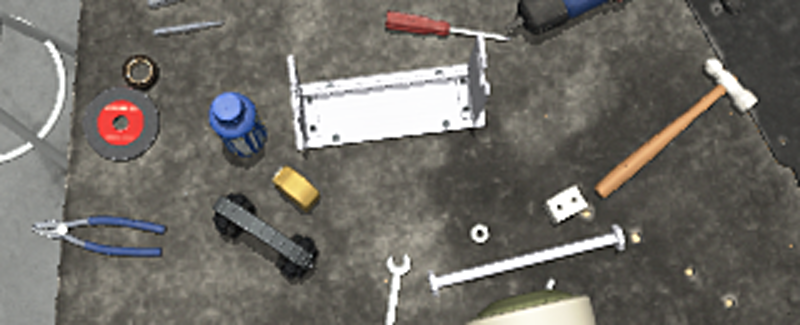

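View pics/scene1z.png

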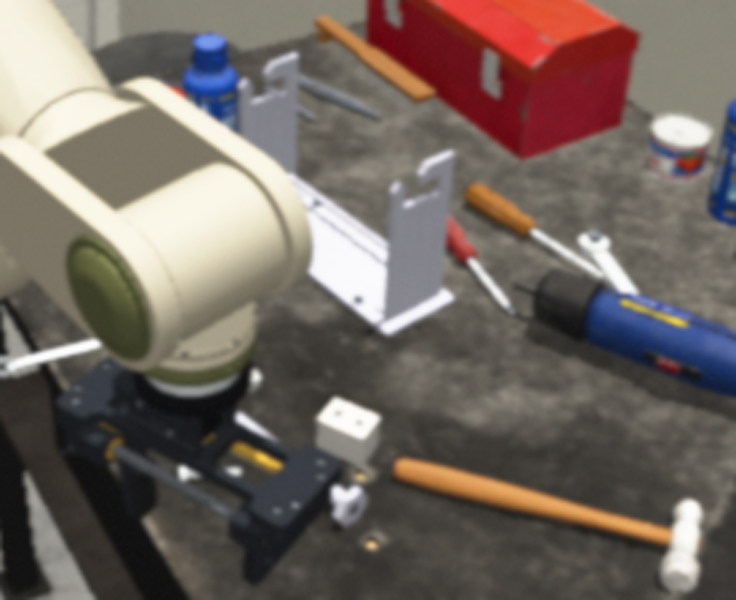

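The pictures show the bar from about (334,238) to (408,220) in the top view, with the nut and block on its far side. The rack is at (276–358, 141–185), yawed roughly 7°, and the ear defenders are at (247–288, 204–234). The arm goes above the bar first and looks from near.

```bash
cat >> h.py <<'E'
def yaw(o): r=R(o["tcp_rot"]); return np.arctan2(r[1,1],r[0,1])
def go(p,yw=None,n=None,step=4.0):
    """print rows (cm, rad) taking TCP to p with jaw-axis yaw yw (rad)"""
    o=env.get_obs(); d=(np.array(p)-o["tcp_pos"])*100; y0=yaw(o)
    dy=0 if yw is None else (yw-y0+np.pi)%(2*np.pi)-np.pi
    n=n or max(1,int(np.ceil(max(np.linalg.norm(d)/step,abs(dy)/0.14))))
    rows=[]
    for i in range(n):
        a=y0+dy*i/n; x=d/n; ty=np.array([np.cos(a),np.sin(a)]); tz=np.array([np.sin(-a)*-1,-np.cos(a)])
        rows.append('{"slide":[%.2f,%.2f,%.2f],"turn":%.3f}'%(-x[2],x[:2]@ty,x[:2]@tz,-dy/n))
    print("n",n,"t",o["time"]); print(",".join(rows))
E
python3 - <<'E'
from h import *
go([0.427,-0.211,0.22],np.radians(15.3))
f=np.load("top.npy",allow_pickle=True).item()
# sub-pixel rack corners by hand from the zoom: u=160+x/2.5
z=lambda x,y:(160+x/2.5,125+y/2.5)
for n,p,h in [("baseFL",z(302,150),.008),("baseFR",z(485,127),.008),("nut",z(480,232),.013),("blk",z(567,203),.04),("bottle",z(230,103),.19),("plateLtopback",z(291,55),.198),("plateRtopback",z(482,38),.198)]: print(n,np.round(ray(f,p,h),3))
E
```

```text
n 10 t 1.1
{"slide":[0.19,-1.70,-2.88],"turn":-0.137},{"slide":[0.19,-1.29,-3.08],"turn":-0.137},{"slide":[0.19,-0.86,-3.23],"turn":-0.137},{"slide":[0.19,-0.41,-3.32],"turn":-0.137},{"slide":[0.19,0.05,-3.34],"turn":-0.137},{"slide":[0.19,0.51,-3.30],"turn":-0.137},{"slide":[0.19,0.95,-3.20],"turn":-0.137},{"slide":[0.19,1.38,-3.04],"turn":-0.137},{"slide":[0.19,1.79,-2.82],"turn":-0.137},{"slide":[0.19,2.16,-2.55],"turn":-0.137}
baseFL [0.583 0.131 0.008]
baseFR [ 0.628 -0.147  0.008]
nut [ 0.465 -0.142  0.013]
blk [ 0.509 -0.268  0.04 ]
bottle [0.609 0.216 0.19 ]
plateLtopback [0.676 0.136 0.198]
plateRtopback [ 0.709 -0.122  0.198]
```

>>> servo_tool --series '[{"slide":[0.19,-1.7,-2.88],"turn":-0.137},{"slide":[0.19,-1.29,-3.08],"turn":-0.137},{"slide":[0.19,-0.86,-3.23],"turn":-0.137},{"slide":[0.19,-0.41,-3.32],"turn":-0.137},{"slide":[0.19,0.05,-3.34],"turn":-0.137},{"slide":[0.19,0.51,-3.3],"turn":-0.137},{"slide":[0.19,0.95,-3.2],"turn":-0.137},{"slide":[0.19,1.38,-3.04],"turn":-0.137},{"slide":[0.19,1.79,-2.82],"turn":-0.137},{"slide":[0.19,2.16,-2.55],"turn":-0.137}]' --claw 0.0

```text
time: 2.1
tcp_pos: [0.426, -0.2006, 0.2189]
tcp_rot: [0.977, 1.337, -0.979]
ft_force: [0.4, -0.9, 0.6]
grip_width: 0.501
```

Run:
```python
from h import *
st(); f=env.grab_frame("wrist"); save("w1",f); np.save("w1",f,allow_pickle=True)
r=R(f["rvec"]); print("cam",np.round(-r.T@np.array(f["tvec"]),3),"axis",np.round(r[2],2),f["fov_y"])
for n in ["bar","hex_nut","set_up_block","bolt"]:
    for k in env.silhouettes(n,"wrist")[:1]:
        ys,xs=np.nonzero(k["mask"]); rr=cv2.minAreaRect(np.c_[xs,ys].astype(np.float32))
        b=[ray(f,p,0.017)[:2] for p in cv2.boxPoints(rr)]
        print(n,round(k["score"],2),np.round(k["box"]),np.round(b,3).tolist(),"mean",np.round(np.mean(b,0),4))
go([0.427,-0.211,0.22],np.radians(15.3))
```

```text
t 2.1 tcp [ 0.426  -0.2006  0.2189] 
R [[0.001, 0.952, 0.305], [-0.002, 0.305, -0.952], [-1.0, 0.001, 0.003]] F [ 0.4 -0.9  0.6] T [-0.04 -0.06 -0.  ] w 0.5008514293717116 q [-6.920e-01  2.590e-01  1.543e+00 -1.000e-03  1.338e+00 -1.001e+00]
cam [ 0.401 -0.124  0.364] axis [ 0.1  -0.3  -0.95] 66.15314284151242
bar 0.76 [303.  32. 346. 293.] [[0.452, -0.369], [0.369, -0.072], [0.406, -0.061], [0.501, -0.355]] mean [ 0.4321 -0.2142]
hex_nut 0.67 [362. 116. 383. 137.] [[0.449, -0.134], [0.472, -0.127], [0.481, -0.149], [0.457, -0.157]] mean [ 0.4646 -0.1418]
set_up_block 0.92 [351. 217. 387. 255.] [[0.48, -0.25], [0.511, -0.23], [0.54, -0.274], [0.507, -0.295]] mean [ 0.5097 -0.2623]
bolt 0.89 [249. 165. 294. 201.] [[0.345, -0.235], [0.353, -0.219], [0.402, -0.244], [0.395, -0.261]] mean [ 0.3737 -0.2396]
n 1 t 2.35
{"slide":[-0.11,-0.10,0.89],"turn":0.036}
```

View pics/w1.png

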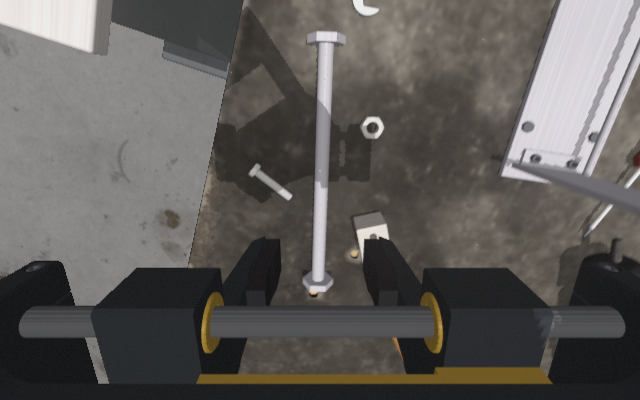

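The bar runs from about (326,33) to (318,291), with the nut at (372,127), the bolt at (270,182) and the block at (370,230), all clear of the fingers at half opening. The rack's near end is at upper right.

Run:
```python
from h import *
f=np.load("w1.npy",allow_pickle=True).item()
g=cv2.cvtColor(f["image"],cv2.COLOR_RGB2GRAY).astype(float)
P=[]
for v in range(60,268,8):
    row=g[v,295:350]; m=row>(row.max()+np.median(row))/2
    xs=np.nonzero(m)[0]+295; xs=xs[abs(xs-322)<14]; P.append(ray(f,(xs.mean(),v),.017)[:2])
P=np.array(P); c=P.mean(0); u,s,vt=np.linalg.svd(P-c); d=vt[0]*np.sign(vt[0][1]); print("resid mm",np.abs((P-c)@vt[1]).max()*1e3)
e=[ray(f,p,.022)[:2] for p in [(326,33),(318,291)]]; t=[(x-c)@d for x in e]; print("len",t[0]-t[1]); mid=c+d*np.mean(t)
yw=np.arctan2(-d[0],d[1]); print(mid,np.degrees(yw)); go([*mid,0.06],yw,n=5)
```

```text
resid mm 1.1988195589931703
len 0.30227080895664954
[ 0.42946327 -0.21319771] 15.611935002179886
n 5 t 2.35
{"slide":[3.18,0.01,0.23],"turn":0.006},{"slide":[3.18,0.01,0.23],"turn":0.006},{"slide":[3.18,0.02,0.23],"turn":0.006},{"slide":[3.18,0.02,0.23],"turn":0.006},{"slide":[3.18,0.02,0.23],"turn":0.006}
```

>>> servo_tool --series '[{"slide":[3.2,0.02,0.22],"turn":0.006},{"slide":[3.2,0.02,0.22],"turn":0.006},{"slide":[3.2,0.02,0.22],"turn":0.006},{"slide":[3.2,0.02,0.22],"turn":0.006},{"slide":[3.2,0.02,0.22],"turn":0.006},{"slide":[2.0,0,0]},{"slide":[2.0,0,0]},{"slide":[1.4,0,0]},{"slide":[0,0,0]}]'

```text
validation failed for argument at $.se...
```

Run:
```python
from h import *
st(); go([0.4290,-0.2125,0.004],np.radians(15.5))
```

```text
t 2.35 tcp [ 0.4254 -0.2022  0.2189] 
R [[0.001, 0.954, 0.298], [-0.003, 0.298, -0.954], [-1.0, 0.0, 0.003]] F [-0.2  0.2 -0.4] T [-0.03 -0.03 -0.03] w 0.4978707121735023 q [-6.950e-01  2.590e-01  1.542e+00 -1.000e-03  1.338e+00 -9.980e-01]
n 6 t 2.35
{"slide":[3.58,0.01,0.18],"turn":0.005},{"slide":[3.58,0.01,0.18],"turn":0.005},{"slide":[3.58,0.01,0.18],"turn":0.005},{"slide":[3.58,0.01,0.18],"turn":0.005},{"slide":[3.58,0.01,0.18],"turn":0.005},{"slide":[3.58,0.01,0.18],"turn":0.005}
```

>>> servo_tool --series '[{"slide":[3.2,0.02,0.22],"turn":0.006},{"slide":[3.2,0.02,0.22],"turn":0.006},{"slide":[3.2,0.02,0.22],"turn":0.006},{"slide":[3.2,0.02,0.22],"turn":0.006},{"slide":[3.2,0.02,0.22],"turn":0.006},{"slide":[2.0,0,0],"turn":0},{"slide":[1.5,0,0],"turn":0},{"slide":[0,0,0],"turn":0}]'

```text
time: 3.15
tcp_pos: [0.4279, -0.2251, 0.0187]
tcp_rot: [1.021, 1.305, -1.027]
ft_force: [-0.5, 0.5, 0.2]
grip_width: 0.501
```

Run:
```python
from h import *
st(); go([0.4290,-0.2125,0.004],np.radians(15.5))
```

```text
t 3.15 tcp [ 0.4279 -0.2251  0.0187] 
R [[0.006, 0.97, 0.244], [-0.009, 0.244, -0.97], [-1.0, 0.004, 0.01]] F [-0.5  0.5  0.2] T [-0.02 -0.11  0.01] w 0.5014071682878648 q [-0.729  0.558  1.777 -0.003  0.797 -0.973]
n 1 t 3.15
{"slide":[1.47,0.42,-1.19],"turn":-0.024}
```

>>> servo_tool --series '[{"slide":[0.3,0.25,-0.6],"turn":-0.01},{"slide":[0.5,0.15,-0.5],"turn":-0.01},{"slide":[0.6,0,0],"turn":0},{"slide":[0,0,0],"turn":0}]'

```text
time: 3.55
tcp_pos: [0.4295, -0.2148, 0.0057]
tcp_rot: [1.007, 1.308, -1.013]
ft_force: [-1.2, -0.1, 0.6]
grip_width: 0.499
```

Run:
```python
from h import *
st(); go([0.4290,-0.2125,0.004],np.radians(15.5))
```

```text
t 3.55 tcp [ 0.4295 -0.2148  0.0057] 
R [[0.009, 0.965, 0.261], [-0.011, 0.261, -0.965], [-1.0, 0.006, 0.013]] F [-1.2 -0.1  0.6] T [ 0.   -0.04  0.03] w 0.499193033113119 q [-0.709  0.578  1.798 -0.004  0.751 -0.971]
n 1 t 3.55
{"slide":[0.17,0.01,-0.23],"turn":-0.006}
```

>>> servo_tool --series '[{"slide":[0,0,-0.2],"turn":0},{"slide":[0,0,0],"turn":0},{"slide":[0,0,0],"turn":0},{"slide":[0,0,0],"turn":0},{"slide":[0,0,0],"turn":0},{"slide":[0,0,0],"turn":0}]' --claw 1 --force 55

```text
time: 4.15
tcp_pos: [0.4293, -0.2129, 0.0065]
tcp_rot: [1.006, 1.307, -1.012]
ft_force: [0.2, -0.6, -1.0]
grip_width: 0.166
```

Run:
```python
from h import *
st()
```

```text
t 4.15 tcp [ 0.4293 -0.2129  0.0065] 
R [[0.01, 0.965, 0.262], [-0.013, 0.262, -0.965], [-1.0, 0.007, 0.015]] F [ 0.2 -0.6 -1. ] T [ 0.01 -0.15  0.04] w 0.16616268493746483 q [-0.707  0.575  1.802 -0.004  0.749 -0.968]
```

>>> servo_tool --series '[{"slide":[-1,0,0],"turn":0},{"slide":[-3,0,0],"turn":0},{"slide":[-3.5,0,0],"turn":0},{"slide":[-3.5,0,0],"turn":0},{"slide":[-3.5,0,0],"turn":0},{"slide":[-3.5,0,0],"turn":0},{"slide":[-3,0,0],"turn":0},{"slide":[-2,0,0],"turn":0},{"slide":[0,0,0],"turn":0}]'

```text
time: 5.05
tcp_pos: [0.4239, -0.2074, 0.2473]
tcp_rot: [1.009, 1.316, -1.014]
ft_force: [-0.3, -1.1, -4.4]
grip_width: 0.168
```

Run:
```python
from h import *
st(); f=env.grab_frame("top"); np.save("top2",f,allow_pickle=True); 
for k in env.silhouettes("bar","top")[:2]:
  ys,xs=np.nonzero(k["mask"]); print(k["score"],np.round(k["box"]))
k=env.silhouettes("rack","top")[0]; m=k["mask"]
# fit rack pose (x,y,yaw) to mask with a simple solid model: base plate + plates
def model(p):
    c,s=np.cos(p[2]),np.sin(p[2]); im=np.zeros((1600,2560),np.uint8)
    def box(x0,x1,y0,y1,z0,z1):
        Q=np.array([[x,y,z] for x in(x0,x1) for y in(y0,y1) for z in(z0,z1)]); W=np.c_[p[0]+c*Q[:,0]-s*Q[:,1],p[1]+s*Q[:,0]+c*Q[:,1],Q[:,2]]
        cv2.fillConvexPoly(im,cv2.convexHull(((proj(F,W)+.5)*4-.5).round().astype(np.int32)),1)
    box(-.05,.05,-.145,.145,0,.008)
    for y in(-.13,.13):
        box(-.042,.04,y-.003,y+.003,0,.15); box(.02,.04,y-.003,y+.003,.15,.198); box(-.042,-.026,y-.003,y+.003,.15,.19)
        box(-.006,.04,y-.003,y+.003,.177,.198)
    return cv2.resize(im.astype(np.float32),(640,400),interpolation=cv2.INTER_AREA)
F=np.load("top.npy",allow_pickle=True).item()
g=cv2.cvtColor(F["image"],cv2.COLOR_RGB2GRAY)
from scipy.optimize import minimize
def cost(p): return np.abs(model(p)-m).sum()
best=min((minimize(cost,[0.655+a,0.0+b,np.radians(8)],method="Nelder-Mead",options=dict(initial_simplex=[[0.655+a,b,.14],[.665+a,b,.14],[.655+a,b+.01,.14],[.655+a,b,.2]],xatol=1e-4,fatol=.1)) for a in(0,-.01) for b in(0,-.01)),key=lambda r:r.fun)
print("rack",best.x,np.degrees(best.x[2]),best.fun,m.sum())
mm=(model(best.x)>.5).astype(np.uint8)
im=F["image"].copy(); cs,_=cv2.findContours(mm,cv2.RETR_EXTERNAL,cv2.CHAIN_APPROX_NONE)
a=cv2.resize(im[125:200,230:375],(783,405),interpolation=cv2.INTER_CUBIC)
for q in cs: cv2.polylines(a,[((q-[230,125]+.5)*5.4).astype(np.int32)],True,(255,0,0),1)
save("fit1",F,a)
```

```text
t 5.05 tcp [ 0.4239 -0.2074  0.2473] 
R [[0.003, 0.965, 0.261], [-0.006, 0.261, -0.965], [-1.0, 0.002, 0.007]] F [-0.3 -1.1 -4.4] T [-0.02 -0.12 -0.03] w 0.16756720933587158 q [-0.705  0.234  1.49  -0.003  1.411 -0.969]
rack [0.65923414 0.0021642  0.16660117] 9.54554362574765 179.25 1946
```

View pics/fit1.png

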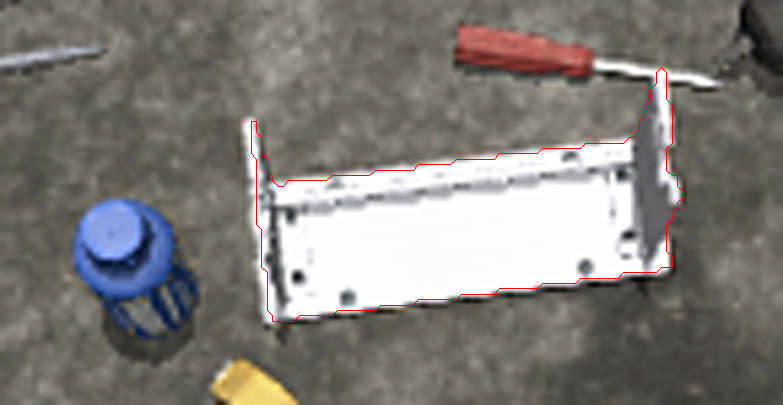

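The fit's outline follows the rack to within about 1–2 px: front edge (270,322)–(672,270), plate tops at (250,120) and (660,68). The bottle stands about 40 mm off the left plate. Next the bar goes above the mouths.

Run:
```python
from h import *
go([0.63,0.0,0.25],np.radians(9.5),n=9)
```

```text
n 9 t 5.2
{"slide":[-0.07,2.82,-1.62],"turn":0.011},{"slide":[-0.07,2.80,-1.65],"turn":0.011},{"slide":[-0.07,2.78,-1.68],"turn":0.011},{"slide":[-0.07,2.77,-1.71],"turn":0.011},{"slide":[-0.07,2.75,-1.74],"turn":0.011},{"slide":[-0.07,2.73,-1.77],"turn":0.011},{"slide":[-0.07,2.71,-1.80],"turn":0.011},{"slide":[-0.07,2.69,-1.83],"turn":0.011},{"slide":[-0.07,2.67,-1.86],"turn":0.011}
```

>>> servo_tool --series '[{"slide":[-0.1,1.5,-0.8],"turn":0.011},{"slide":[-0.1,2.8,-1.65],"turn":0.011},{"slide":[-0.1,2.8,-1.7],"turn":0.011},{"slide":[-0.1,2.8,-1.7],"turn":0.011},{"slide":[-0.1,2.8,-1.75],"turn":0.011},{"slide":[-0.1,2.7,-1.75],"turn":0.011},{"slide":[-0.1,2.7,-1.8],"turn":0.011},{"slide":[-0.1,2.7,-1.8],"turn":0.011},{"slide":[-0.1,2.0,-1.6],"turn":0.011},{"slide":[0,0,0],"turn":0}]'

```text
time: 6.2
tcp_pos: [0.6166, -0.0064, 0.2297]
tcp_rot: [1.086, 1.317, -1.111]
ft_force: [-0.7, -0.6, -4.7]
grip_width: 0.165
```

Run:
```python
from h import *
st(); go([0.643,0.0005,0.245],np.radians(9.5),n=2)
f=env.grab_frame("wrist"); save("w2",f); np.save("w2",f,allow_pickle=True)
```

```text
t 6.2 tcp [ 0.6166 -0.0064  0.2297] 
R [[-0.037, 0.987, 0.156], [0.012, 0.157, -0.988], [-0.999, -0.035, -0.017]] F [-0.7 -0.6 -4.7] T [-0.07 -0.04 -0.02] w 0.16495989654086074 q [-0.204  0.523  1.085  0.004  1.572 -0.361]
n 2 t 6.2
{"slide":[-0.77,1.36,-0.13],"turn":-0.004},{"slide":[-0.77,1.36,-0.13],"turn":-0.004}
```

View pics/w2.png

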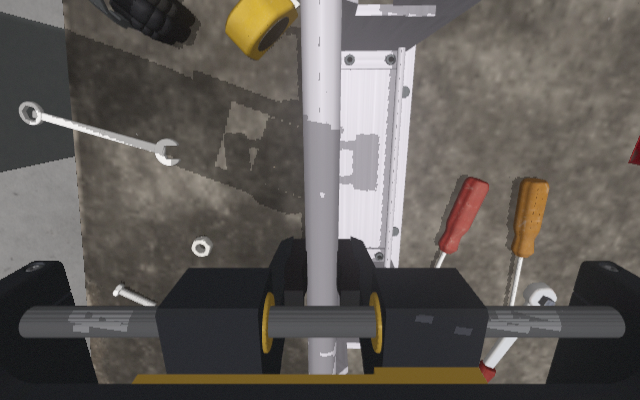

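The wrist view shows the bar vertical at u≈322 with the left plate's top at (350–435, 10). The right plate is hidden by the gripper. I move over the mouths slowly and check from the fixed cameras.

>>> servo_tool --series '[{"slide":[-0.8,1.0,-0.15],"turn":0},{"slide":[-0.8,1.0,-0.15],"turn":0},{"slide":[-0.5,0.4,0],"turn":0},{"slide":[0,0,0],"turn":0}]'

```text
time: 6.65
tcp_pos: [0.6376, -0.0034, 0.2447]
tcp_rot: [1.082, 1.326, -1.121]
ft_force: [-0.8, -0.1, -4.6]
grip_width: 0.164
```

Run:
```python
from h import *
st(); go([0.643,0.0005,0.245],np.radians(9.5),n=2)
f=env.grab_frame("scene"); g=env.grab_frame("top"); np.save("sc3",f,allow_pickle=True); np.save("top3",g,allow_pickle=True)
for n in("bar","rack"):
  for c in("scene","top"):
    for k in env.silhouettes(n,c)[:1]: print(n,c,round(k["score"],2),np.round(k["box"]))
a=cv2.resize(f["image"][120:250,285:415],(480,480),interpolation=cv2.INTER_CUBIC)
b=cv2.resize(g["image"][105:205,265:375],(320,291),interpolation=cv2.INTER_CUBIC)
b=np.vstack([b,np.zeros((189,320,3),np.uint8)])
save("m3",f,np.hstack([a,b]))
```

```text
t 6.65 tcp [ 0.6376 -0.0034  0.2447] 
R [[-0.05, 0.987, 0.154], [0.012, 0.154, -0.988], [-0.999, -0.047, -0.02]] F [-0.8 -0.1 -4.6] T [-0.09 -0.16  0.02] w 0.16381480821983177 q [-0.192  0.56   0.976  0.003  1.657 -0.346]
n 2 t 6.65
{"slide":[-0.02,0.30,-0.15],"turn":-0.005},{"slide":[-0.02,0.30,-0.15],"turn":-0.005}
bar scene 0.63 [315. 121. 388. 175.]
bar top 0.78 [273. 147. 360. 164.]
rack scene 0.93 [316. 144. 395. 241.]
rack top 0.68 [279. 141. 356. 186.]
```

View pics/m3.png

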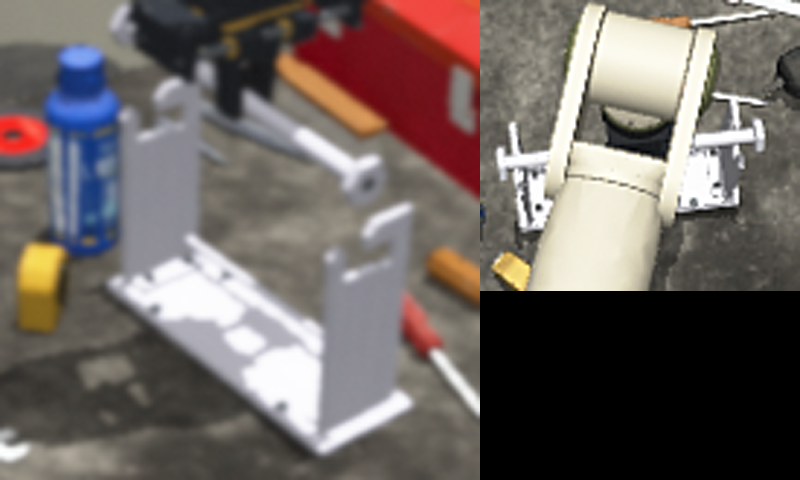

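The scene view puts the right flange at px (384,169) and the left one at (318,126). The top view has the flanges at (274,159) and (361,151), both outside the plates. I triangulate these and fit the rack jointly in both views.

```bash
cat > fit.py <<'E'
from h import *
from scipy.optimize import minimize
def toW(p,Q): c,s=np.cos(p[2]),np.sin(p[2]); Q=np.atleast_2d(Q); return np.c_[p[0]+c*Q[:,0]-s*Q[:,1],p[1]+s*Q[:,0]+c*Q[:,1],Q[:,2]]
def model(p,F):
    im=np.zeros((1600,2560),np.uint8)
    def pr(pts): return ((proj(F,toW(p,pts))+.5)*4-.5).round().astype(np.int32)
    def box(x0,x1,y0,y1,z0,z1): cv2.fillConvexPoly(im,cv2.convexHull(pr([[x,y,z] for x in(x0,x1) for y in(y0,y1) for z in(z0,z1)])),1)
    box(-.05,.05,-.145,.145,0,.008)
    for y in(-.13,.13):
        a,b=y-.003,y+.003
        box(-.042,.04,a,b,0,.157); box(.025,.04,a,b,.15,.198); box(-.042,-.026,a,b,.15,.19); box(-.006,.04,a,b,.177,.198)
    return cv2.resize(im.astype(np.float32),(640,400),interpolation=cv2.INTER_AREA)
E
python3 - <<'E'
from fit import *
T=np.load("top.npy",allow_pickle=True).item(); S=np.load("sc3.npy",allow_pickle=True).item(); G=np.load("top3.npy",allow_pickle=True).item()
env.grab_frame("scene"); ms=env.silhouettes("rack","scene")[0]["mask"]
# white-ness mask of the first top picture, limited to the rack's neighbourhood
t=T["image"].astype(int); mt=(t.min(2)>150); mt[:,:270]=0; mt[:,362:]=0; mt[:128]=0; mt[192:]=0
mt=cv2.morphologyEx(mt.astype(np.uint8),cv2.MORPH_CLOSE,np.ones((5,5)))
x0=np.array([.659,.003,.166])
def run(w):
    c=lambda p:w[0]*np.abs(model(p,T)-mt).sum()+w[1]*np.abs(model(p,S)-ms).sum()
    r=minimize(c,x0,method="Nelder-Mead",options=dict(initial_simplex=x0+np.array([[0,0,0],[.008,0,0],[0,.008,0],[0,0,.04]]),xatol=1e-4,fatol=.1)); print(w,r.x.round(4),np.degrees(r.x[2]).round(2),r.fun); return r.x
run((1,0)); run((0,1)); p=run((1,1))
def tri(a,b):
    def P(f): fl,cx,cy,r,tt=cam(f); return np.array([[fl,0,cx],[0,fl,cy],[0,0,1]])@np.c_[r,tt]
    X=cv2.triangulatePoints(P(G),P(S),np.array(a,float),np.array(b,float)).ravel(); return X[:3]/X[3]
L=tri((274.3,159),(318,126)); Rr=tri((360.6,150.7),(384.4,168.8)); m=(L+Rr)/2; d=L-Rr
print("L",L,"R",Rr,"mid",m,"len",np.linalg.norm(d),"yaw",np.degrees(np.arctan2(-d[0],d[1])),"mouth",toW(p,[-.016,0,.19]))
c,s=np.cos(p[2]),np.sin(p[2]); e=m[:2]-p[:2]; print("bar mid in rack",c*e[0]+s*e[1],-s*e[0]+c*e[1])
o=env.get_obs(); e=o["tcp_pos"][:2]-p[:2]; print("tcp in rack",c*e[0]+s*e[1],-s*e[0]+c*e[1])
E
```

```text
(1, 0) [0.6596 0.0047 0.1589] 9.1 241.0
(0, 1) [0.6591 0.0078 0.1622] 9.29 199.75
(1, 1) [0.659  0.0073 0.1624] 9.31 484.75
L [0.60858964 0.13713283 0.2670508 ] R [ 0.6578114  -0.14318402  0.25373257] mid [ 0.63320052 -0.0030256   0.26039168] len 0.2849169888217179 yaw 9.95922730925477 mouth [[0.64325353 0.00469505 0.19      ]]
bar mid in rack -0.02716927340340433 -0.005993214411221382
tcp in rack -0.022883710223702853 -0.006417659766515796
```

Run:
```python
from h import *
go([0.644,0.004,0.215],np.radians(9.3),n=4)
```

```text
n 4 t 7.05
{"slide":[0.75,0.19,-0.14],"turn":-0.002},{"slide":[0.75,0.19,-0.14],"turn":-0.002},{"slide":[0.75,0.19,-0.14],"turn":-0.002},{"slide":[0.75,0.19,-0.14],"turn":-0.002}
```

>>> servo_tool --series '[{"slide":[0.6,0.3,-0.2],"turn":-0.002},{"slide":[0.8,0.3,-0.2],"turn":-0.002},{"slide":[0.8,0.25,-0.15],"turn":-0.002},{"slide":[0.4,0.1,-0.1],"turn":0},{"slide":[0,0,0],"turn":0}]'

```text
time: 7.55
tcp_pos: [0.6448, 0.0066, 0.2155]
tcp_rot: [1.077, 1.33, -1.116]
ft_force: [0.7, 0.0, -5.6]
grip_width: 0.168
```

Run:
```python
from h import *
st(); go([0.644,0.004,0.2],np.radians(9.3),n=1)
f=env.grab_frame("scene"); g=env.grab_frame("top")
a=cv2.resize(f["image"][125:235,295:405],(560,560),interpolation=cv2.INTER_CUBIC)
b=cv2.resize(g["image"][125:205,265:285],(120,480),interpolation=cv2.INTER_CUBIC);c=cv2.resize(g["image"][125:205,345:365],(120,480),interpolation=cv2.INTER_CUBIC)
b=np.vstack([np.hstack([b,c]),np.zeros((80,240,3),np.uint8)])
save("m4",f,np.hstack([a,b]))
```

```text
t 7.55 tcp [0.6448 0.0066 0.2155] 
R [[-0.051, 0.986, 0.161], [0.013, 0.162, -0.987], [-0.999, -0.048, -0.021]] F [ 0.7  0.  -5.6] T [-0.06 -0.12  0.02] w 0.1675311483244193 q [-0.175  0.59   1.005  0.004  1.6   -0.337]
n 1 t 7.55
{"slide":[1.55,-0.12,0.24],"turn":0.000}
```

View pics/m4.png

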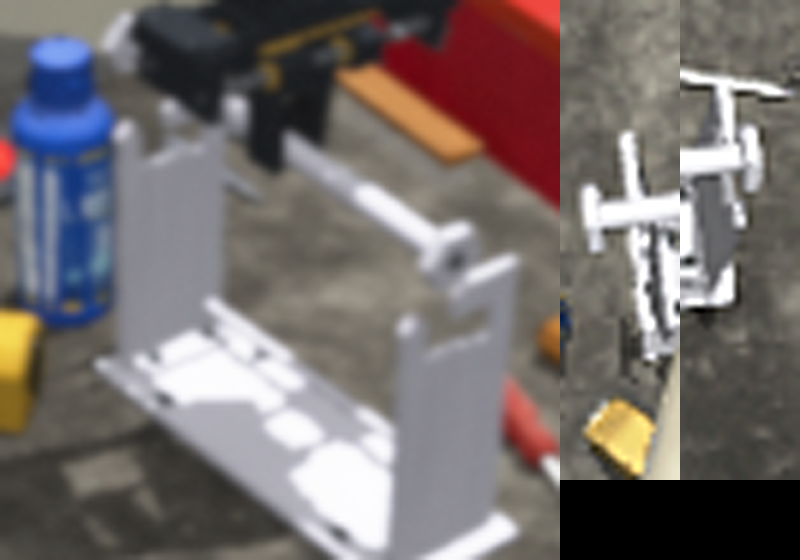

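In the top strips the left flange gap is about 8 mm and the right one is nearly 0, so the bar sits about 4 mm too far to +y. I correct that while lowering.

>>> servo_tool --series '[{"slide":[0.0,-0.1,0.4],"turn":0},{"slide":[0.6,-0.05,0.1],"turn":0},{"slide":[0.8,0.05,0],"turn":0},{"slide":[0.4,0.02,0],"turn":0},{"slide":[0,0,0],"turn":0}]'

```text
time: 8.15
tcp_pos: [0.6441, 0.0005, 0.1974]
tcp_rot: [1.078, 1.328, -1.115]
ft_force: [0.1, 0.4, -4.1]
grip_width: 0.161
```

Run:
```python
from fit import *
st(); go([0.644,0.0025,0.17],np.radians(9.3),n=3)
g=env.grab_frame("top"); b=[]
# gap at each plate along the bar's row, model-predicted pixels for the gaps
for y,n in((.13,'L'),(-.13,'R')):
    print(n,"plate px",proj(g,toW([.659,.006,.162],[[-.02,y,.19]])))
```

```text
t 8.15 tcp [6.441e-01 5.000e-04 1.974e-01] 
R [[-0.048, 0.986, 0.16], [0.012, 0.161, -0.987], [-0.999, -0.046, -0.02]] F [ 0.1  0.4 -4.1] T [-0.06 -0.14 -0.06] w 0.1606023574843961 q [-0.184  0.599  1.04   0.003  1.552 -0.345]
n 3 t 8.15
{"slide":[0.91,0.01,-0.07],"turn":-0.000},{"slide":[0.91,0.01,-0.07],"turn":-0.000},{"slide":[0.91,0.01,-0.07],"turn":-0.000}
L plate px [[277.29560657 164.35726953]]
R plate px [[353.26581845 154.83481669]]
```

>>> servo_tool --series '[{"slide":[0.4,0.02,-0.15],"turn":0},{"slide":[0.5,0.03,-0.05],"turn":0},{"slide":[0.5,0.03,0],"turn":0},{"slide":[0,0,0],"turn":0}]'

```text
time: 8.6
tcp_pos: [0.6441, 0.0031, 0.1827]
tcp_rot: [1.078, 1.327, -1.115]
ft_force: [-0.7, -0.9, -6.0]
grip_width: 0.164
```

Run:
```python
from fit import *
st(); go([0.644,0.0025,0.155],np.radians(9.3),n=3)
f=env.grab_frame("scene"); g=env.grab_frame("top")
a=cv2.resize(f["image"][125:215,305:405],(600,540),interpolation=cv2.INTER_CUBIC)
b=cv2.resize(g["image"][135:180,263:288],(200,360),interpolation=cv2.INTER_CUBIC);c=cv2.resize(g["image"][135:180,343:368],(200,360),interpolation=cv2.INTER_CUBIC)
save("m5",f,np.hstack([a[:360,200:],b,c]))
```

```text
t 8.6 tcp [0.6441 0.0031 0.1827] 
R [[-0.048, 0.986, 0.16], [0.012, 0.161, -0.987], [-0.999, -0.045, -0.019]] F [-0.7 -0.9 -6. ] T [-0.12 -0.13 -0.04] w 0.16416551065994506 q [-0.18   0.608  1.065  0.003  1.517 -0.342]
n 3 t 8.6
{"slide":[0.92,-0.01,0.02],"turn":-0.000},{"slide":[0.92,-0.01,0.02],"turn":-0.000},{"slide":[0.92,-0.01,0.02],"turn":-0.000}
```

View pics/m5.png

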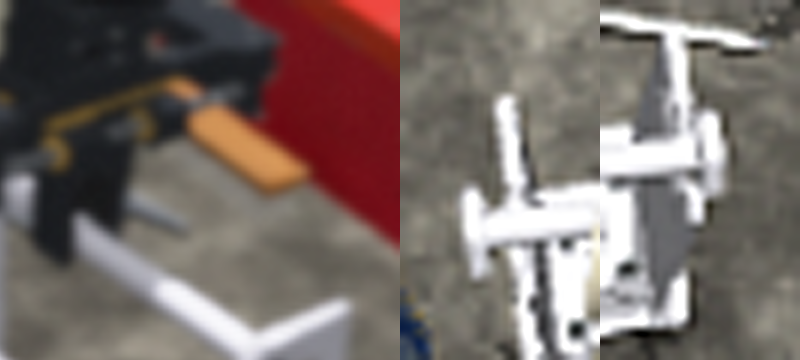

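The left gap is about 7 mm and the right about 4 mm, with both flanges outside and the bar entering the mouths. I continue down.

>>> servo_tool --series '[{"slide":[0.5,0,0.15],"turn":0},{"slide":[0.7,0.03,0],"turn":0},{"slide":[0.7,0.03,0],"turn":0},{"slide":[0.5,0.03,0],"turn":0},{"slide":[0,0,0],"turn":0}]'

```text
time: 9.2
tcp_pos: [0.6444, 0.0019, 0.1575]
tcp_rot: [1.079, 1.325, -1.114]
ft_force: [-0.6, 0.2, -4.2]
grip_width: 0.169
```

Run:
```python
from fit import *
st(); go([0.644,0.0015,0.155],np.radians(9.3),n=1)
```

```text
t 9.2 tcp [0.6444 0.0019 0.1575] 
R [[-0.046, 0.986, 0.16], [0.012, 0.161, -0.987], [-0.999, -0.044, -0.019]] F [-0.6  0.2 -4.2] T [-0.08 -0.11 -0.01] w 0.16902547442227908 q [-0.182  0.628  1.103  0.003  1.458 -0.344]
n 1 t 9.2
{"slide":[0.25,-0.04,0.03],"turn":-0.000}
```

>>> servo_tool --series '[{"slide":[0.2,0,0],"turn":0},{"slide":[0.2,0,0],"turn":0},{"slide":[0.1,0,0],"turn":0},{"slide":[0,0,0],"turn":0}]' --force 20

```text
time: 9.6
tcp_pos: [0.6447, 0.0019, 0.1547]
tcp_rot: [1.079, 1.322, -1.112]
ft_force: [0.8, 1.0, -3.6]
grip_width: 0.174
```

Run:
```python
from fit import *
st()
```

```text
t 9.6 tcp [0.6447 0.0019 0.1547] 
R [[-0.043, 0.986, 0.161], [0.011, 0.161, -0.987], [-0.999, -0.04, -0.018]] F [ 0.8  1.  -3.6] T [-0.1  -0.09 -0.01] w 0.17415465783894274 q [-0.182  0.629  1.109  0.003  1.447 -0.344]
```

>>> servo_tool --series '[{"slide":[0.2,0,0],"turn":0},{"slide":[0.2,0,0],"turn":0},{"slide":[0,0,0],"turn":0}]'

```text
time: 9.9
tcp_pos: [0.645, 0.0019, 0.1547]
tcp_rot: [1.08, 1.317, -1.109]
ft_force: [0.6, -0.7, -3.5]
grip_width: 0.167
```

Run:
```python
from fit import *
st()
```

```text
t 9.9 tcp [0.645  0.0019 0.1547] 
R [[-0.038, 0.986, 0.161], [0.01, 0.161, -0.987], [-0.999, -0.035, -0.016]] F [ 0.6 -0.7 -3.5] T [-0.17 -0.11 -0.01] w 0.16656575454013553 q [-0.181  0.627  1.112  0.003  1.441 -0.344]
```

>>> servo_tool --series '[{"slide":[0.4,0,0],"turn":0},{"slide":[0.4,0,0],"turn":0},{"slide":[0,0,0],"turn":0}]'

```text
time: 10.2
tcp_pos: [0.6456, 0.0018, 0.1546]
tcp_rot: [1.082, 1.309, -1.104]
ft_force: [-1.2, -0.0, -5.5]
grip_width: 0.172
```

Run:
```python
from fit import *
st()
```

```text
t 10.2 tcp [0.6456 0.0018 0.1546] 
R [[-0.028, 0.986, 0.161], [0.007, 0.162, -0.987], [-1.0, -0.027, -0.012]] F [-1.2 -0.  -5.5] T [-0.06 -0.17  0.02] w 0.17238830160479837 q [-0.181  0.624  1.118  0.002  1.428 -0.344]
```

The bar rests on the slot floor (axis ≈165 mm). Next it goes back along the slots.

>>> servo_tool --series '[{"slide":[0,0.7,0],"turn":0},{"slide":[0,0.7,0],"turn":0},{"slide":[0,0.7,0],"turn":0},{"slide":[0,0.4,0],"turn":0}]'

```text
time: 10.6
tcp_pos: [0.6721, 0.0059, 0.1524]
tcp_rot: [1.082, 1.31, -1.105]
ft_force: [-0.3, -0.1, -5.7]
grip_width: 0.174
```

Run:
```python
from fit import *
st(); print(toW([.659,.006,.162],[[.016,0,.151],[-.016,0,.151]]))
```

```text
t 10.6 tcp [0.6721 0.0059 0.1524] 
R [[-0.03, 0.987, 0.161], [0.008, 0.161, -0.987], [-1.0, -0.028, -0.012]] F [-0.3 -0.1 -5.7] T [-0.03 -0.11 -0.02] w 0.17437527436815747 q [-0.168  0.673  1.028  0.003  1.471 -0.33 ]
[[0.67479051 0.00858068 0.151     ]
 [0.64320949 0.00341932 0.151     ]]
```

>>> servo_tool --series '[{"slide":[0,0.5,-0.1],"turn":0},{"slide":[0.1,0.5,-0.1],"turn":0},{"slide":[0.2,0.4,0],"turn":0}]'

```text
time: 10.9
tcp_pos: [0.677, 0.0077, 0.1496]
tcp_rot: [1.066, 1.329, -1.129]
ft_force: [-35.5, -3.0, 28.6]
grip_width: 0.175
```

Run:
```python
from fit import *
st()
```

```text
t 10.9 tcp [0.677  0.0077 0.1496] 
R [[-0.06, 0.985, 0.159], [0.002, 0.16, -0.987], [-0.998, -0.059, -0.011]] F [-35.5  -3.   28.6] T [-0.58  5.8   0.02] w 0.17511424678594412 q [-0.16   0.698  0.987 -0.008  1.516 -0.32 ]
```

>>> servo_tool --series '[{"slide":[0,-0.1,0],"turn":0},{"slide":[0,0,0],"turn":0}]'

```text
time: 11.1
tcp_pos: [0.6755, 0.0074, 0.1503]
tcp_rot: [1.065, 1.33, -1.131]
ft_force: [-0.0, -0.6, -2.8]
grip_width: 0.17
```

>>> servo_tool --series '[{"slide":[0,0,0],"turn":0},{"slide":[0,0,0],"turn":0},{"slide":[0,0,0],"turn":0},{"slide":[0,0,0],"turn":0}]' --claw 0.2

```text
time: 11.5
tcp_pos: [0.6774, 0.0078, 0.1502]
tcp_rot: [1.067, 1.328, -1.128]
ft_force: [-0.7, 0.1, -0.5]
grip_width: 0.402
```

Run:
```python
from fit import *
st()
f=env.grab_frame("scene"); g=env.grab_frame("top"); np.save("sc6",f,allow_pickle=True);np.save("top6",g,allow_pickle=True)
a=cv2.resize(f["image"][130:240,305:405],(480,528),interpolation=cv2.INTER_CUBIC)
b=cv2.resize(g["image"][125:180,265:285],(160,440),interpolation=cv2.INTER_CUBIC);c=cv2.resize(g["image"][125:180,343:363],(160,440),interpolation=cv2.INTER_CUBIC)
save("m6",f,np.hstack([a,np.vstack([np.hstack([b,c]),np.zeros((88,320,3),np.uint8)])]))
```

```text
t 11.5 tcp [0.6774 0.0078 0.1502] 
R [[-0.058, 0.986, 0.159], [0.002, 0.16, -0.987], [-0.998, -0.057, -0.011]] F [-0.7  0.1 -0.5] T [-0.06 -0.12  0.01] w 0.40198199240350047 q [-0.16   0.697  0.986 -0.008  1.515 -0.32 ]
```

View pics/m6.png

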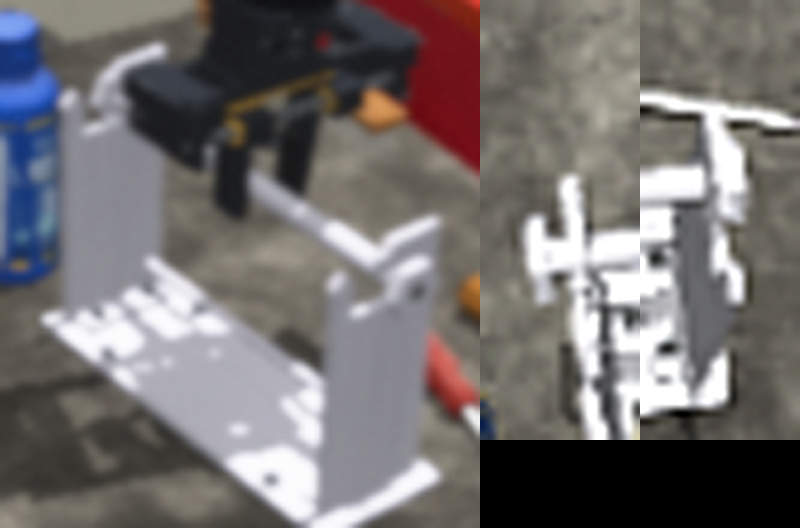

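The bar sits behind and under both lips with the flanges outside both plates. I retract upward and go look at the ear defenders.

>>> servo_tool --series '[{"slide":[-1,0,0],"turn":0},{"slide":[-2,-0.1,0],"turn":0},{"slide":[-3,-0.2,0],"turn":0},{"slide":[-4,-0.2,0],"turn":0},{"slide":[-4,-1,-0.5],"turn":0},{"slide":[-4,-3,-1],"turn":0},{"slide":[-1,-3,-1.5],"turn":0},{"slide":[0,0,0],"turn":0}]'

```text
time: 12.4
tcp_pos: [0.6088, 0.0252, 0.3549]
tcp_rot: [1.068, 1.325, -1.127]
ft_force: [-0.2, 0.0, -0.2]
grip_width: 0.405
```

Run:
```python
from fit import *
st(); f=env.grab_frame("top"); c=ray(f,(266.4,217.4),.15); print(c)
for k in env.silhouettes("ear_defenders","top")[:1]:
    ys,xs=np.nonzero(k["mask"]); print(k["score"],k["box"],[np.round(ray(f,p,.12)[:2],3).tolist() for p in cv2.boxPoints(cv2.minAreaRect(np.c_[xs,ys].astype(np.float32)))])
go([c[0]+.03,c[1]+.04,.30],np.radians(-31))
```

```text
t 12.4 tcp [0.6088 0.0252 0.3549] 
R [[-0.055, 0.986, 0.159], [0.002, 0.159, -0.987], [-0.998, -0.054, -0.011]] F [-0.2  0.  -0.2] T [-0.03 -0.08  0.01] w 0.40486932246548457 q [-0.15   0.477  0.816 -0.007  1.904 -0.312]
[0.44149623 0.16344953 0.15      ]
0.64 [245.8, 204.6, 270.6, 220.1] [[0.441, 0.247], [0.502, 0.241], [0.492, 0.158], [0.431, 0.165]]
n 6 t 12.5
{"slide":[0.87,-1.82,-3.32],"turn":0.117},{"slide":[0.87,-2.19,-3.08],"turn":0.117},{"slide":[0.87,-2.54,-2.81],"turn":0.117},{"slide":[0.87,-2.85,-2.49],"turn":0.117},{"slide":[0.87,-3.12,-2.14],"turn":0.117},{"slide":[0.87,-3.35,-1.77],"turn":0.117}
```

Run:
```python
from fit import *
go([.405,.10,.31],np.radians(-31),n=8)
```

```text
n 8 t 12.5
{"slide":[0.53,-2.39,-1.34],"turn":0.088},{"slide":[0.53,-2.50,-1.13],"turn":0.088},{"slide":[0.53,-2.59,-0.91],"turn":0.088},{"slide":[0.53,-2.66,-0.68],"turn":0.088},{"slide":[0.53,-2.71,-0.44],"turn":0.088},{"slide":[0.53,-2.73,-0.20],"turn":0.088},{"slide":[0.53,-2.74,0.04],"turn":0.088},{"slide":[0.53,-2.73,0.27],"turn":0.088}
```

>>> servo_tool --series '[{"slide":[0.5,-2.4,-1.3],"turn":0.088},{"slide":[0.5,-2.5,-1.1],"turn":0.088},{"slide":[0.5,-2.6,-0.9],"turn":0.088},{"slide":[0.5,-2.7,-0.7],"turn":0.088},{"slide":[0.5,-2.7,-0.4],"turn":0.088},{"slide":[0.5,-2.7,-0.2],"turn":0.088},{"slide":[0.5,-2.7,0],"turn":0.088},{"slide":[0.5,-2.0,0.2],"turn":0.088},{"slide":[0,0,0],"turn":0}]'

```text
time: 13.4
tcp_pos: [0.4097, 0.0988, 0.3137]
tcp_rot: [1.57, 0.921, -1.693]
ft_force: [-0.4, -0.5, 0.7]
grip_width: 0.399
```

Run:
```python
from fit import *
st(); f=env.grab_frame("wrist"); np.save("w7",f,allow_pickle=True); save("w7",f)
for k in env.silhouettes("ear_defenders","wrist")[:1]: print(k["score"],np.round(k["box"]))
```

```text
t 13.4 tcp [0.4097 0.0988 0.3137] 
R [[-0.078, 0.835, -0.545], [0.004, -0.547, -0.837], [-0.997, -0.067, 0.039]] F [-0.4 -0.5  0.7] T [ 0.01 -0.15  0.02] w 0.3991963051303258 q [-0.046  0.135  1.425  0.     1.659  0.532]
0.75 [301.   4. 354. 150.]
```

View pics/w7.png

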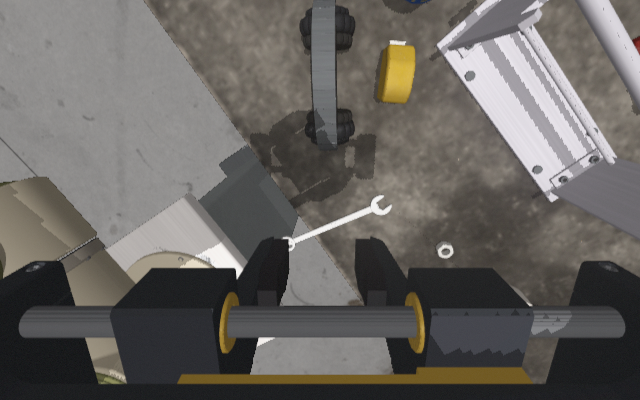

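The wrist view shows the band vertical at u≈324, cups at v≈30 and 128, top end near the image edge. The tape is clear at (397,72). I move nearer and fit the ear defenders' pose.

>>> servo_tool --series '[{"slide":[0,0,-2],"turn":0},{"slide":[0,0,-2],"turn":0},{"slide":[0,0,-1],"turn":0},{"slide":[0,0,0],"turn":0}]' --claw -0.1

```text
time: 13.9
tcp_pos: [0.4448, 0.1393, 0.3106]
tcp_rot: [1.565, 0.924, -1.69]
ft_force: [-0.1, -0.8, -0.6]
grip_width: 0.551
```

```bash
cat > ear.py <<'E'
from fit import *
def earmodel(p,F):
    im=np.zeros((1600,2560),np.uint8)
    def pr(pts): return ((proj(F,toW(p,pts))+.5)*4-.5).round().clip(-9999,9999).astype(np.int32)
    for s in(1,-1):
        q=[[.032*np.cos(a),s*y,.04+.04*np.sin(a)] for a in np.linspace(0,6.28,25) for y in(.037,.0785)]
        cv2.fillConvexPoly(im,cv2.convexHull(pr(q)),1)
    A=[(.066*np.cos(a),.082+.066*np.sin(a)) for a in np.linspace(0,np.pi,17)]
    for (y0,z0),(y1,z1) in zip(A,A[1:]):
        cv2.fillConvexPoly(im,cv2.convexHull(pr([[x,y,z] for x in(-.011,.011) for y,z in((y0,z0),(y1,z1))])),1)
    return cv2.resize(im.astype(np.float32),(640,400),interpolation=cv2.INTER_AREA)
E
python3 - <<'E'
from ear import *
st(); f=env.grab_frame("wrist"); np.save("w8",f,allow_pickle=True)
k=env.silhouettes("ear_defenders","wrist")[0]; m=k["mask"].astype(np.float32); print(k["score"],k["box"],m.sum())
x0=np.array([.4415,.1635,np.radians(-31)])
c=lambda p:np.abs(earmodel(p,f)-m).sum()
best=None
for d in([0,0,0],[.01,.015,0],[-.01,-.01,.1]):
    x=x0+d; r=minimize(c,x,method="Nelder-Mead",options=dict(initial_simplex=x+np.array([[0,0,0],[.012,0,0],[0,.012,0],[0,0,.1]]),xatol=1e-4,fatol=.1)); print(r.x.round(4),np.degrees(r.x[2]).round(1),r.fun)
    if best is None or r.fun<best.fun: best=r
im=f["image"].copy()
cs,_=cv2.findContours((earmodel(best.x,f)>.5).astype(np.uint8),cv2.RETR_EXTERNAL,cv2.CHAIN_APPROX_NONE); 
a=cv2.resize(im[0:300,200:500],(600,600),interpolation=cv2.INTER_CUBIC)
cv2.polylines(a,[((q-[200,0]+.5)*2).astype(np.int32) for q in cs],True,(255,0,0),1)
t=proj(f,toW(best.x,[[0,0,.15],[0,.04,.134],[0,-.04,.134]])); print(t)
for q in t: cv2.circle(a,tuple(((q-[200,0]+.5)*2).astype(int).tolist()),3,(0,255,0),-1)
save("w8",f,a); go([*best.x[:2],.22],best.x[2])
E
```

```text
t 13.9 tcp [0.4448 0.1393 0.3106] 
R [[-0.078, 0.838, -0.54], [0.003, -0.542, -0.841], [-0.997, -0.067, 0.04]] F [-0.1 -0.8 -0.6] T [-0.06 -0.06  0.06] w 0.5507974974905818 q [0.045 0.219 1.327 0.007 1.673 0.618]
0.68 [293.3, 55.5, 346.8, 192.9] 4826.0
[ 0.4495  0.1756 -0.5435] -31.1 696.3125
[ 0.4493  0.1755 -0.5372] -30.8 699.5
[ 0.4494  0.1754 -0.5517] -31.6 697.6875
[[316.03601924 138.12250643]
 [315.89841965  94.77845682]
 [318.64638022 172.73494795]]
n 3 t 14.0
{"slide":[3.03,-0.51,-1.13],"turn":-0.010},{"slide":[3.03,-0.50,-1.14],"turn":-0.010},{"slide":[3.03,-0.49,-1.14],"turn":-0.010}
```

View pics/w8.png

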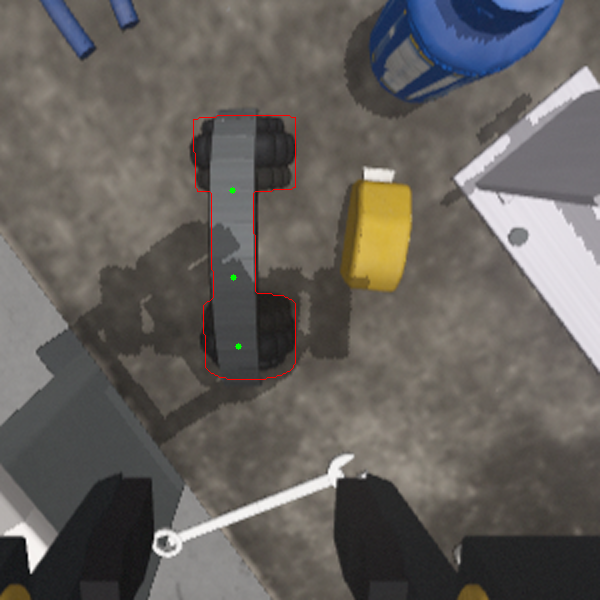

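The fitted outline lies on the ear defenders, with the band centre at zoom (234,277) and the tape clear. I approach above the band and correct.

>>> servo_tool --series '[{"slide":[1.5,-0.4,-1.0],"turn":-0.01},{"slide":[2.5,-0.4,-1.0],"turn":-0.01},{"slide":[2.5,-0.3,-1.0],"turn":0},{"slide":[2.5,-0.3,-0.5],"turn":0},{"slide":[2,0,0],"turn":0},{"slide":[0.8,0,0],"turn":0},{"slide":[0,0,0],"turn":0}]'

```text
time: 14.7
tcp_pos: [0.4422, 0.1729, 0.1907]
tcp_rot: [1.556, 0.934, -1.673]
ft_force: [-0.0, -0.2, 0.6]
grip_width: 0.549
```

Run:
```python
from fit import *
st(); go([.4495,.1755,.165],-.5435,n=2)
```

```text
t 14.7 tcp [0.4422 0.1729 0.1907] 
R [[-0.074, 0.848, -0.525], [0.002, -0.527, -0.85], [-0.997, -0.064, 0.037]] F [-0.  -0.2  0.6] T [ 0.03 -0.05 -0.02] w 0.5487308292753106 q [0.117 0.324 1.537 0.011 1.354 0.669]
n 2 t 14.7
{"slide":[1.29,0.24,-0.30],"turn":-0.006},{"slide":[1.29,0.24,-0.30],"turn":-0.006}
```

>>> servo_tool --series '[{"slide":[1.0,0.4,-0.4],"turn":0.006},{"slide":[1.2,0.4,-0.4],"turn":0.005},{"slide":[0.6,0.1,0],"turn":0},{"slide":[0,0,0],"turn":0}]'

```text
time: 15.1
tcp_pos: [0.4544, 0.1744, 0.1618]
tcp_rot: [1.568, 0.923, -1.678]
ft_force: [0.4, -0.3, -0.5]
grip_width: 0.549
```

Run:
```python
from fit import *
st(); go([.4495,.1755,.1415],-.5435,n=2)
```

```text
t 15.1 tcp [0.4544 0.1744 0.1618] 
R [[-0.069, 0.841, -0.537], [0.003, -0.538, -0.843], [-0.998, -0.06, 0.035]] F [ 0.4 -0.3 -0.5] T [-0.02 -0.05  0.02] w 0.5490384632976513 q [0.117 0.374 1.554 0.011 1.283 0.681]
n 2 t 15.1
{"slide":[1.01,-0.24,0.09],"turn":-0.013},{"slide":[1.01,-0.24,0.08],"turn":-0.013}
```

>>> servo_tool --series '[{"slide":[0.5,-0.3,0.05],"turn":-0.01},{"slide":[0.7,-0.1,0.05],"turn":-0.01},{"slide":[0.6,0,0],"turn":0},{"slide":[0.2,0,0],"turn":0},{"slide":[0,0,0],"turn":0}]'

```text
time: 15.6
tcp_pos: [0.4486, 0.176, 0.1408]
tcp_rot: [1.554, 0.938, -1.662]
ft_force: [-0.4, -0.3, -0.7]
grip_width: 0.555
```

Run:
```python
from fit import *
st(); go([.4495,.1755,.1415],-.5435,n=1)
```

```text
t 15.6 tcp [0.4486 0.176  0.1408] 
R [[-0.069, 0.853, -0.518], [0.003, -0.519, -0.855], [-0.998, -0.06, 0.033]] F [-0.4 -0.3 -0.7] T [-0.   -0.08 -0.  ] w 0.5547666791986897 q [0.122 0.391 1.597 0.012 1.221 0.663]
n 1 t 15.6
{"slide":[-0.07,0.10,-0.00],"turn":-0.003}
```

Good. Close.

>>> servo_tool --series '[{"slide":[0,0,0],"turn":0},{"slide":[0,0,0],"turn":0},{"slide":[0,0,0],"turn":0},{"slide":[0,0,0],"turn":0},{"slide":[0,0,0],"turn":0},{"slide":[0,0,0],"turn":0}]' --claw 1 --force 45

```text
time: 16.2
tcp_pos: [0.4489, 0.176, 0.1412]
tcp_rot: [1.555, 0.938, -1.661]
ft_force: [-0.2, -0.6, -0.4]
grip_width: 0.266
```

>>> servo_tool --series '[{"slide":[-0.7,0,0],"turn":0},{"slide":[-1.2,0,0],"turn":0},{"slide":[-2,0,0],"turn":0},{"slide":[-2,0,0],"turn":0},{"slide":[-1,0,0],"turn":0},{"slide":[0,0,0],"turn":0}]'

```text
time: 16.8
tcp_pos: [0.4531, 0.1757, 0.2138]
tcp_rot: [1.553, 0.939, -1.663]
ft_force: [-0.1, -0.2, -2.7]
grip_width: 0.268
```

Run:
```python
from fit import *
st()
```

```text
t 16.8 tcp [0.4531 0.1757 0.2138] 
R [[-0.07, 0.853, -0.518], [0.003, -0.519, -0.855], [-0.998, -0.061, 0.034]] F [-0.1 -0.2 -2.7] T [-0.01 -0.11 -0.01] w 0.2677293524032197 q [0.12  0.319 1.472 0.011 1.421 0.663]
```

>>> servo_tool --series '[{"slide":[-2,0,0],"turn":0},{"slide":[-3,0,0],"turn":0},{"slide":[-3,0,0],"turn":0},{"slide":[-3,0,0],"turn":0},{"slide":[-3,0,0],"turn":0},{"slide":[-3,0,0],"turn":0},{"slide":[-1,0,0],"turn":0},{"slide":[0,0,0],"turn":0}]'

```text
time: 17.6
tcp_pos: [0.4647, 0.175, 0.396]
tcp_rot: [1.545, 0.943, -1.673]
ft_force: [0.6, -0.2, -2.2]
grip_width: 0.267
```

Run:
```python
from fit import *
st(); go([.665,.01,.39],np.radians(-80.7),n=10)
```

```text
t 17.6 tcp [0.4647 0.175  0.396 ] 
R [[-0.08, 0.852, -0.517], [0.001, -0.519, -0.855], [-0.997, -0.069, 0.041]] F [ 0.6 -0.2 -2.2] T [ 0.01 -0.12  0.01] w 0.2674958424922787 q [0.116 0.256 1.041 0.011 1.924 0.665]
n 10 t 17.6
{"slide":[0.06,2.57,0.37],"turn":0.086},{"slide":[0.06,2.59,0.14],"turn":0.086},{"slide":[0.06,2.59,-0.08],"turn":0.086},{"slide":[0.06,2.58,-0.30],"turn":0.086},{"slide":[0.06,2.54,-0.52],"turn":0.086},{"slide":[0.06,2.49,-0.74],"turn":0.086},{"slide":[0.06,2.41,-0.95],"turn":0.086},{"slide":[0.06,2.32,-1.15],"turn":0.086},{"slide":[0.06,2.22,-1.35],"turn":0.086},{"slide":[0.06,2.09,-1.54],"turn":0.086}
```

>>> servo_tool --series '[{"slide":[-0.2,1.5,0.2],"turn":0.06},{"slide":[-0.2,2.5,0.1],"turn":0.086},{"slide":[-0.2,2.6,-0.1],"turn":0.086},{"slide":[-0.2,2.6,-0.3],"turn":0.086},{"slide":[-0.2,2.5,-0.5],"turn":0.086},{"slide":[-0.2,2.5,-0.7],"turn":0.086},{"slide":[-0.2,2.4,-0.9],"turn":0.086},{"slide":[-0.2,2.3,-1.1],"turn":0.086},{"slide":[-0.2,2.0,-1.3],"turn":0.086},{"slide":[0,0,0],"turn":0}]'

```text
time: 18.6
tcp_pos: [0.6415, 0.0335, 0.3839]
tcp_rot: [1.986, 0.278, -2.202]
ft_force: [-0.8, -0.9, -2.9]
grip_width: 0.266
```

Run:
```python
from fit import *
st(); go([.676,.008,.37],np.radians(-80.7))
```

```text
t 18.6 tcp [0.6415 0.0335 0.3839] 
R [[-0.103, 0.244, -0.964], [0.003, -0.969, -0.246], [-0.995, -0.028, 0.099]] F [-0.8 -0.9 -2.9] T [0.09 0.14 0.04] w 0.2655491888370349 q [-0.128  0.584  0.551 -0.012  2.109  1.189]
n 2 t 18.6
{"slide":[0.70,1.66,-1.36],"turn":0.042},{"slide":[0.70,1.60,-1.43],"turn":0.042}
```

```bash
cat >> h.py <<'E'
def lin(p,yw=None):
    """total slide (cm) in tool axes, full rotation, and turn"""
    o=env.get_obs(); print("slide",np.round(R(o["tcp_rot"]).T@((np.array(p)-o["tcp_pos"])*100),2),"turn",None if yw is None else round(float(yaw(o)-yw),3))
E
python3 - <<'E'
from fit import *
lin([.676,.008,.384],np.radians(-80.7))
E
```

```text
slide [-0.37  3.32 -2.7 ] turn 0.084
```

>>> servo_tool --series '[{"slide":[-0.1,0.8,-0.8],"turn":0.03},{"slide":[-0.1,0.9,-0.8],"turn":0.03},{"slide":[-0.1,0.9,-0.8],"turn":0.03},{"slide":[0,0.5,-0.4],"turn":0},{"slide":[0,0,0],"turn":0}]'

```text
time: 19.1
tcp_pos: [0.6754, 0.0102, 0.3776]
tcp_rot: [2.018, 0.191, -2.261]
ft_force: [-0.5, -0.3, -3.7]
grip_width: 0.263
```

Run:
```python
from fit import *
st(); lin([.676,.008,.384],np.radians(-80.7)); lin([.676,.008,.29],np.radians(-80.7))
```

```text
t 19.1 tcp [0.6754 0.0102 0.3776] 
R [[-0.113, 0.161, -0.98], [0.005, -0.987, -0.163], [-0.994, -0.024, 0.111]] F [-0.5 -0.3 -3.7] T [ 0.   -0.05 -0.03] w 0.2632833341385643 q [-0.155  0.677  0.395 -0.015  2.183  1.244]
slide [-0.64  0.21  0.04] turn -0.0
slide [ 8.7   0.43 -1.  ] turn -0.0
```

>>> servo_tool --series '[{"slide":[0.8,0.1,-0.1],"turn":0},{"slide":[1.5,0.1,-0.2],"turn":0},{"slide":[1.5,0.1,-0.2],"turn":0},{"slide":[1.5,0.1,-0.2],"turn":0},{"slide":[1.5,0,-0.2],"turn":0},{"slide":[1.2,0,-0.1],"turn":0},{"slide":[0,0,0],"turn":0}]'

```text
time: 19.8
tcp_pos: [0.6726, 0.0129, 0.2938]
tcp_rot: [2.01, 0.206, -2.256]
ft_force: [-0.1, 0.1, -2.0]
grip_width: 0.266
```

Run:
```python
from fit import *
st(); lin([.676,.008,.20],np.radians(-80.7))
f=env.grab_frame("scene"); 
for n in("ear_defenders","bar"):
  for k in env.silhouettes(n,"scene")[:1]: print(n,k["score"],np.round(k["box"]))
a=cv2.resize(f["image"][110:240,290:410],(553,600),interpolation=cv2.INTER_CUBIC); save("m9",f,a)
```

```text
t 19.8 tcp [0.6726 0.0129 0.2938] 
R [[-0.115, 0.174, -0.978], [0.006, -0.984, -0.176], [-0.993, -0.026, 0.112]] F [-0.1  0.1 -2. ] T [ 0.02 -0.04  0.  ] w 0.266175163910866 q [-0.152  0.653  0.672 -0.012  1.932  1.239]
slide [ 9.28  0.79 -1.3 ] turn 0.013
ear_defenders 0.82 [332. 125. 384. 177.]
bar 0.63 [324. 146. 394. 195.]
```

>>> servo_tool --series '[{"slide":[0.8,0.2,-0.2],"turn":0.006},{"slide":[1.5,0.2,-0.2],"turn":0.006},{"slide":[1.5,0.2,-0.2],"turn":0},{"slide":[1.5,0.1,-0.2],"turn":0},{"slide":[1.5,0.1,-0.2],"turn":0},{"slide":[1.5,0,-0.2],"turn":0},{"slide":[1.0,0,-0.1],"turn":0},{"slide":[0,0,0],"turn":0}]'

```text
time: 20.75
tcp_pos: [0.679, 0.0063, 0.2005]
tcp_rot: [2.03, 0.187, -2.25]
ft_force: [-0.9, 0.2, -1.3]
grip_width: 0.265
```

Run:
```python
from fit import *
st(); lin([.676,.008,.175],np.radians(-80.7))
```

```text
t 20.75 tcp [0.679  0.0063 0.2005] 
R [[-0.103, 0.16, -0.982], [0.004, -0.987, -0.162], [-0.995, -0.021, 0.101]] F [-0.9  0.2 -1.3] T [ 0.02 -0.05  0.02] w 0.26498347477162876 q [-0.16   0.69   0.859 -0.012  1.695  1.248]
slide [ 2.57 -0.16  0.01] turn -0.001
```

>>> servo_tool --series '[{"slide":[0.6,0,0],"turn":0},{"slide":[0.8,0,-0.05],"turn":0},{"slide":[0.6,0,-0.05],"turn":0},{"slide":[0.4,0,0],"turn":0}]'

```text
time: 21.15
tcp_pos: [0.6783, 0.0064, 0.177]
tcp_rot: [2.034, 0.186, -2.245]
ft_force: [-0.4, 1.0, -3.0]
grip_width: 0.267
```

Run:
```python
from fit import *
st(); lin([.676,.008,.174],np.radians(-80.7))
```

```text
t 21.15 tcp [0.6783 0.0064 0.177 ] 
R [[-0.098, 0.16, -0.982], [0.003, -0.987, -0.162], [-0.995, -0.019, 0.097]] F [-0.4  1.  -3. ] T [ 0.06 -0.06 -0.03] w 0.2668161944014045 q [-0.16   0.7    0.905 -0.012  1.634  1.248]
slide [ 0.32 -0.19  0.17] turn -0.001
```

>>> servo_tool --series '[{"slide":[0.2,0,0],"turn":0},{"slide":[0.2,0,0],"turn":0}]'

```text
time: 21.35
tcp_pos: [0.6781, 0.0064, 0.1735]
tcp_rot: [2.036, 0.186, -2.243]
ft_force: [-0.4, 0.2, 10.7]
grip_width: 0.263
```

Run:
```python
from fit import *
st()
```

```text
t 21.35 tcp [0.6781 0.0064 0.1735] 
R [[-0.097, 0.161, -0.982], [0.003, -0.987, -0.162], [-0.995, -0.019, 0.095]] F [-0.4  0.2 10.7] T [ 0.24  0.28 -0.05] w 0.26293102094387205 q [-0.16   0.701  0.913 -0.012  1.624  1.249]
```

Contact came at the predicted height. Release gently.

>>> servo_tool --series '[{"slide":[0,0,0],"turn":0},{"slide":[0,0,0],"turn":0}]' --force 15

```text
time: 21.55
tcp_pos: [0.6783, 0.0064, 0.1742]
tcp_rot: [2.037, 0.185, -2.242]
ft_force: [-0.1, 0.4, -2.4]
grip_width: 0.269
```

>>> servo_tool --series '[{"slide":[0,0,0],"turn":0},{"slide":[0,0,0],"turn":0},{"slide":[0,0,0],"turn":0},{"slide":[0,0,0],"turn":0},{"slide":[0,0,0],"turn":0}]' --claw -0.3

```text
time: 22.05
tcp_pos: [0.6786, 0.0063, 0.175]
tcp_rot: [2.039, 0.185, -2.24]
ft_force: [0.5, 0.4, 0.4]
grip_width: 0.646
```

>>> servo_tool --series '[{"slide":[-0.5,0,0],"turn":0},{"slide":[-1,0,0.1],"turn":0},{"slide":[-2,0,0.2],"turn":0},{"slide":[-3,0,0.3],"turn":0},{"slide":[-3,0,0.3],"turn":0},{"slide":[-3,0,0.3],"turn":0},{"slide":[-2,0,3],"turn":0},{"slide":[0,0,4],"turn":0},{"slide":[0,0,4],"turn":0},{"slide":[0,0,3],"turn":0}]'

```text
time: 23.05
tcp_pos: [0.5404, -0.0191, 0.3443]
tcp_rot: [2.042, 0.184, -2.234]
ft_force: [0.3, 0.6, 0.3]
grip_width: 0.649
```

Run:
```python
from fit import *
st(); f=env.grab_frame("scene"); g=env.grab_frame("top")
for n in("ear_defenders","bar"):
  for k in env.silhouettes(n,"scene")[:1]: print(n,k["score"],np.round(k["box"]))
a=cv2.resize(f["image"][110:240,290:410],(480,520),interpolation=cv2.INTER_CUBIC)
b=cv2.resize(g["image"][115:245,240:310],(280,520),interpolation=cv2.INTER_CUBIC)
b=cv2.resize(g["image"][120:240,240:365],(320,307),interpolation=cv2.INTER_CUBIC); b=np.vstack([b,cv2.resize(f["image"][230:345,335:505],(320,213))])
save("end",f,np.hstack([a,b]))
```

```text
t 23.05 tcp [ 0.5404 -0.0191  0.3443] 
R [[-0.09, 0.162, -0.983], [0.001, -0.987, -0.163], [-0.996, -0.016, 0.088]] F [0.3 0.6 0.3] T [ 0.06 -0.05 -0.04] w 0.6491459987412629 q [-0.245  0.356  1.039 -0.021  1.834  1.158]
ear_defenders 0.84 [337. 158. 386. 210.]
bar 0.56 [324. 146. 394. 192.]
```

View pics/end.png

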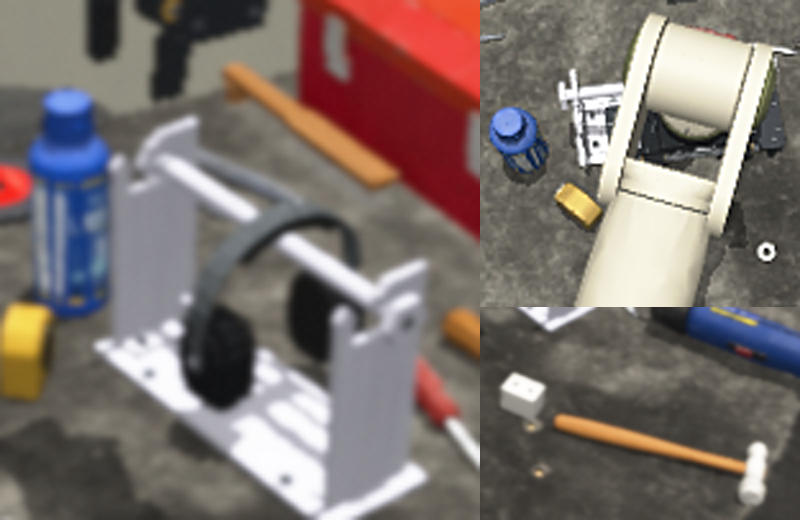

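The bar is seated at both ends and the ear defenders hang on it with one cup on each side. The bottle, tape, block and hammer are where they were. I let it settle, check the boxes again, and hand in.

>>> servo_tool --series '[{"slide":[0,0,0],"turn":0},{"slide":[0,0,0],"turn":0},{"slide":[0,0,0],"turn":0},{"slide":[0,0,0],"turn":0},{"slide":[0,0,0],"turn":0},{"slide":[0,0,0],"turn":0},{"slide":[0,0,0],"turn":0},{"slide":[0,0,0],"turn":0},{"slide":[0,0,0],"turn":0},{"slide":[0,0,0],"turn":0}]'

```text
time: 24.25
tcp_pos: [0.5457, -0.0188, 0.3416]
tcp_rot: [2.039, 0.187, -2.237]
ft_force: [0.1, 0.8, 0.2]
grip_width: 0.654
```

Run:
```python
from fit import *
env.grab_frame("scene")
for n in("ear_defenders","bar","oil_bottle","set_up_block","hammer"):
  for k in env.silhouettes(n,"scene")[:1]: print(n,round(k["score"],2),np.round(k["box"]))
print(env.job_done())
```

```text
ear_defenders 0.82 [335. 159. 382. 210.]
oil_bottle 0.81 [296. 130. 317. 191.]
set_up_block 0.86 [345. 267. 368. 293.]
hammer 0.85 [374. 286. 487. 337.]
the job is handed in; nothing more can be done
None
```

The job is done and handed in at about 24 s. The bar is back in the rack, and the ear defenders hang on it between the plates, one cup on each side.

- **Bar:** I took it by the middle, lowered it into both mouths with the flanges outside the plates, and pushed it back until it met the back wall and dropped. The force reading there was about 35 N along the slot. The pictures after release and at the end show it under the lips at both ends.
- **Ear defenders:** I gripped them by the headband, turned them across the bar and lowered them until the band touched it, at the height I expected. They were released with the tool tilted about 6°. After a further second the network's box for them had moved by 4 pixels or less on any side, so they may still have been settling slightly.
- **Other things:** The block and hammer measured where they started. The bottle and tape look unmoved in the last picture. I did not check the nut, bolt or pliers again by numbers.
- **Checks that failed:** In the very last check the network did not report the bar at all. It had reported it unchanged a second earlier, and it was plainly seated in the last picture. The tool also picked up a small tilt over the moves that I could not remove, though it did no harm.

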